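# Shut the nozzle box: lay the upstanding nozzle flat, then hook and click its cover on

### The job

The cover of the TIG nozzle box will not go on because one ceramic nozzle has been left standing on end in it. Tip that nozzle over so that it lies flat in its own lane, then fit the cover: tilt it and slip one of its short ends under the steel lip at the back of the box, bring the front down and press it down until the spring catch snaps over it, so that the cover lies flat and locked with all three nozzles inside. Do not force the cover or bear it down on a nozzle, and leave the tools lying around where they are.

Things in the scene. Friction and masses are not known exactly. Their poses are not given: they have to be found in the camera images.
- parts_box: Open grey sheet-steel box bolted to the bench, 130 mm (x) x 100 mm (y), rim 32 mm above the bench, walls and floor 3 mm. Origin: centre of its underside; +x points to its back (keeper lip), -x to its front (spring catch). Turned -0.4 to 0.2 rad about z. Three lanes run along x, centred at y = -31.5, 0, +31.5 mm, about 29 mm wide, the dividers' tops 17 mm over the bench
- box_rim (a point): centre of the box mouth, 32 mm above the bench. The rim is turned inwards, 2 mm thick: at the back a ledge from x = +41 mm to the back wall, at the front one ending at x = -58 mm. A nozzle lying in a lane tops out at 21 mm, below the rim; one standing, or leaning on a ledge or on another, does not. Tipped along its lane, a nozzle reaches up to 49 mm from where its axis stood
- back_ledge (a point): inner edge of the level ledge at the back of the box, on its top: x = +41 mm, y = 0, 32 mm over the bench; the ledge runs the whole width of the box
- keeper_stop (a point): foot of the keeper's back stop, on the rim: x = +65 mm, y = 0, 32 mm up. The keeper is a steel strip 70 mm wide (y) whose lip overhangs the ledge from x = +56 to +65 mm with a slot 10 mm high under it (32 to 42 mm up); the lip's front edge is flared up and reaches x = +52 mm, 48 mm up
- catch (a joint): spring catch at the middle of the box's front (28 mm wide): how far it is pushed outwards, m; 0 = rest, at most 0.007. A ramp over its nose, up to 48 mm over the bench, lets the front of the cover, pressed down with about 10 N, push it out until the cover is under the nose and the catch snaps back to 0. An unpressed cover rests on the ramp, its front end about 9 mm high
- catch_nose (a point): tip of the catch's nose, lower edge, on the box's centre line: 60.5 mm in front of the box's centre, 37 mm over the bench; it overhangs a seated cover by 3 mm
- cover: Loose aluminium cover, 128 (x) x 98 (y) x 4 mm, about 0.2 kg, alike if turned end for end. Origin: centre of the plate's underside. Two round ribs along x under it, 7 mm deep, 67 mm long, centred at y = +-41.5 mm, drop inside the box's side walls with 2 mm play. Starts lying on its ribs, underside 7 mm up. Seated: origin over the box's (within 1-2 mm), underside 32 mm up, x along the box's x
- cover_handle (a point): centre of the handle bar: black bar along the cover's y, 10 (x) x 76 (y) x 12 mm, 28 mm above the plate's underside; 18 mm free under it, 56 mm between its posts. Fingers close along the cover's x. The ribs let the cover's end under the keeper only when tilted 15 to 25 degrees, back end down: lower it on to the back ledge, push it to the stop, bring the front down
- nozzle_up: Ceramic TIG nozzle, 18 mm diameter at the foot, narrower at the top, 40 mm long, 12 g, standing on the box floor in one of the three lanes, up to 20 mm from the lane's middle; its top is 43 mm over the bench, 11 mm above the rim. Origin: centre of its foot; z runs along it to the narrow end
- nozzle_a: another such nozzle, already lying in one of the lanes; origin at the centre of its wide end, z along it. Stays in the box
- nozzle_b: another such nozzle, already lying in the remaining lane; origin at the centre of its wide end, z along it. Stays in the box
- pliers: pliers lying flat, 60 x 188 x 13 mm, origin at the centre of the underside; leave alone
- magnet: hexagonal welding magnet lying flat, 79 x 90 x 14 mm; leave alone
- clamp: small G-clamp lying flat, 110 x 136 x 18 mm; leave alone

How it is judged (in metres and radians):
On the way:
1. the upstanding nozzle lies flat in the box, below the rim (angle between nozzle_up's own z axis and vertical between 1.25 and 1.9 rad and x of nozzle_up in the frame of parts_box between -0.064 and 0.064 m and y of nozzle_up in the frame of parts_box between -0.049 and 0.049 m and z of nozzle_up in the frame of parts_box between 0 and 0.03 m), for 0.2 s.
At the end, for the whole second after the job is handed in: Cover flat on the rim (underside -2 to +2.5 mm, within 0.03 rad of level, 0.08 rad of the box's direction, 4 mm of its middle), catch snapped over it (under 1.2 mm), at rest; the once-standing nozzle lies (tilt 1.25-1.9 rad) and all three are in the box below the rim (all of step 1 and z of cover in the frame of parts_box between 0.03 and 0.0345 m and angle between the z axis of cover and the z axis of parts_box, either way round below 0.03 rad and angle between the x axis of cover and the x axis of parts_box, either way round below 0.08 rad and x of cover in the frame of parts_box between -0.004 and 0.004 m and y of cover in the frame of parts_box between -0.004 and 0.004 m and value of joint catch below 0.0012 m and linear speed of cover below 0.02 m/s and x of nozzle_a in the frame of parts_box between -0.064 and 0.064 m and y of nozzle_a in the frame of parts_box between -0.049 and 0.049 m and z of nozzle_a in the frame of parts_box between 0 and 0.03 m and x of nozzle_b in the frame of parts_box between -0.064 and 0.064 m and y of nozzle_b in the frame of parts_box between -0.049 and 0.049 m and z of nozzle_b in the frame of parts_box between 0 and 0.03 m); the robot touches nothing.
It fails at once if the cover is borne down on a nozzle (over 12 N) (contact force between cover and nozzle_up above 12 N or contact force between cover and nozzle_a above 12 N or contact force between cover and nozzle_b above 12 N).
It fails at once if the cover is forced against the box or its catch (over 60 N) (contact force between cover and parts_box above 60 N).
It fails at once if a tool lying around is moved more than 30 mm (distance of any of pliers, magnet, clamp from where it was at the start of the episode above 0.03 m).
It also fails if it takes over 58 s, if anything falls off the work surface, if the arm or the gripper's body presses on something with over 40 N, if the wrist force passes 120 N, or if a joint passes its speed limit or range.

### The arm

A 6-joint arm with a two-finger parallel gripper is mounted at the origin on a cart in front of the work surface, level with it; the furniture and walls round the work are solid. World frame = base frame: x ahead of the robot, y to its left, z up, the work surface at z = 0. Lengths are in mm, angles in rad, forces in N, time in s.
With the tool pointing down it reaches from about 350 to 775 mm from the base axis. Payload 7.3 kg.
Tool frame: the origin (TCP) lies on the mounting face of the last link; the fingertips stand 178 mm ahead of it and the grasp point (between the pads) lies 159 mm ahead of it; z points along the fingers, y is the line along which they close (so a half turn about z gives the same grasp; the last joint's range is limited). The gripper opens to 92 mm and grips with 3 to 60 N. Pads are 19 mm wide; open, the fingers measure 130 mm over their backs; the gripper's body (75 mm by 190 mm) begins 47 mm behind the grasp point.
Start: joints at [-1.357, 0.342, 1.524, -0, 1.275, -0.146], TCP at [184.865, -491.378, 404.741] pointing down, gripper open.
Joint ranges: [-2.53, 2.53], [-0.77, 2.02], [0.04, 2.7], [-1, 4.14], [0.28, 2.66], [-3.11, 3.11]. Speed limits (rad/s): [2.57, 2.57, 3.14, 3.14, 3.14, 3.14].

### API

Orientations are given as [roll, pitch, yaw] about the fixed x, y, z axes, in that order (R = Rz(yaw) Ry(pitch) Rx(roll)).
In Python, from plant import bot gives the robot as it stands.
- The arm moves only by the tool shift_gripper, called after "Request:" by a JSON object that holds its "api" and its "payload". Schema: {"type":"object","properties":{"segments":{"type":"array","items":{"type":"number"},"minItems":5,"maxItems":25},"only":{"type":"string"},"quiet":{"type":"boolean"},"lines":{"type":"string"}},"required":["segments"],"additionalProperties":false}. segments is one flat list of numbers that holds 1 to 5 rows one after another, with no inner brackets; each row has 5 numbers: the finger opening in mm, then dx, dy, dz in mm, then a turn about the tool's z in rad; each row is the pose to reach, as a shift and turn from the pose commanded when the call began, along the tool's axes at that moment; what a row does not reach only later rows make up. A row lasts 1/8 s, in which the tool goes at most 62.5 mm and 0.188 rad, less where a joint would pass 70% of its speed; a pose out of reach is approached as far as the arm can. The fingers move at their own pace and stop on an object; the grip force is fixed at half the most. Time passes only in rows, so rows that do not move let the fingers close. The tool returns the time, the measured TCP pose, the force, the opening and the grip force at its end. only (a regular expression) keeps the lines of the reply that match it, lines (a string "A,B") keeps lines A to B, and quiet returns only ok. Input that does not fit is refused with a message, and nothing moves.
- bot.get_obs(): the state, without advancing time (a new reading comes with each control period).
- bot.capture(name): name is "scene" or "top"; returns a dict with "color" (384x512x3 uint8, red, green, blue), "K" (3x3 intrinsics, pixels), "R" (3x3) and "t" (3): a world point X has camera coordinates R X + t. Camera axes: x right, y down, z forward; pixel columns grow to the right and rows downward; lengths in mm; the calibration is good to about 2 mm. A picture is of the moment at which its call begins. There is no depth.
- bot.close_job(): hands the job in; it is judged then, once.
The state is a dict: "time": time; "joint_positions": joint angles; "dq": joint speeds; "tau": joint torques, N m; "tool_pos": TCP position; "tcp_rot": TCP orientation; "contact_force": force on the tool from outside, world axes, zero at the start; "moment": the same for the moment, N m; "grip_width": finger opening in mm; "finger_force": force on a finger pad.
Only numpy, scipy, OpenCV 4.12 (cv2) and the standard library are available. Lean on these libraries where they do the work, as an engineer would, in place of code of your own. Each camera call takes 0.05 s, during which the arm holds its last target. There are 200 camera calls.

## Working session

There is one attempt and no reset: what is moved stays moved. The work goes in short steps, Python scripts to look and compute and a tool call to move; the robot and the scene stay as the last step left them, time stands still between calls to the robot, and variables do not carry over. Pictures are saved under pics/ and viewed, at most 10 in all, crops included, and the job is handed in when it is done.

```bash
ls; mkdir -p pics
```

Create h.py:
```python
import numpy as np, cv2
from plant import bot
from scipy.spatial.transform import Rotation as Rn
def ray(c,px,z):
    R=np.array(c["R"]);t=np.array(c["t"]).ravel();K=np.array(c["K"])
    o=-R.T@t; d=R.T@np.linalg.inv(K)@np.array([px[0],px[1],1.0])
    return o+d*(z-o[2])/d[2]
def proj(c,X):
    p=np.array(c["K"])@(np.array(c["R"])@np.array(X,float)+np.array(c["t"]).ravel()); return p[:2]/p[2]
def save(c,n): cv2.imwrite("pics/"+n+".png",cv2.cvtColor(np.array(c["color"]),cv2.COLOR_RGB2BGR))
```

Run:
```python
from h import *
import pickle
for n in("top","scene"):
    c=bot.capture(n);save(c,n+"0");pickle.dump(c,open(n+"0.pkl","wb"));R=np.array(c["R"]);print(n,c["K"],R.round(3).tolist(),-R.T@np.array(c["t"]).ravel())
print(bot.get_obs())
```

```text
pics
plant.py
top [[410.70658941   0.         246.527547  ]
 [  0.         410.70658941 187.79613795]
 [  0.           0.           1.        ]] [[0.063, -0.998, -0.003], [-0.977, -0.061, -0.203], [0.202, 0.016, -0.979]] [ 326.55252834 -135.24314695 1042.0749369 ]
scene [[441.02365986   0.         250.71386773]
 [  0.         441.02365986 188.26457222]
 [  0.           0.           1.        ]] [[0.671, -0.741, -0.008], [-0.301, -0.262, -0.917], [0.678, 0.618, -0.399]] [-176.02959698 -776.2170106   477.15193476]
{'time': 0.1, 'joint_positions': array([-1.35701168e+00,  3.42686833e-01,  1.52493998e+00, -7.93439199e-06,
        1.27538955e+00, -1.46019989e-01]), 'dq': array([-0.0002385 , -0.00225889, -0.00278736,  0.00037278,  0.0011411 ,
       -0.00090631]), 'tau': array([ 3.02228618e-03, -4.32000983e+01, -2.44695228e+01,  7.19848112e-02,
        5.25731407e-02, -3.76874834e-05]), 'tool_pos': array([ 184.83264897, -491.261488  ,  404.09028702]), 'tcp_rot': array([-3.14018299e+00, -1.99645060e-04,  3.59806816e-01]), 'contact_force': array([-0.65888552, -0.03234275, -1.12208674]), 'moment': array([ 0.02292106, -0.02653881,  0.03871932]), 'finger_force': 0.0, 'grip_width': 91.84451233103152}
```

View pics/top0.png

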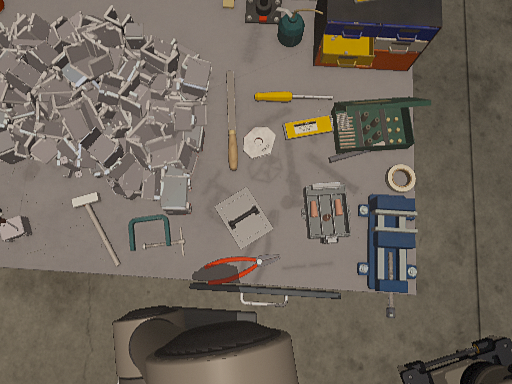

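View pics/scene0.png

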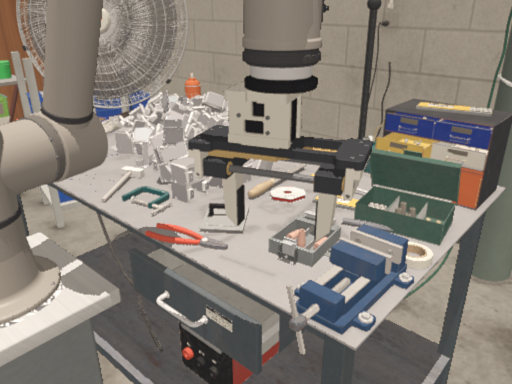

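The top view shows the cover near (245,218), the box near (327,212) with its lip at the top (327,186) and its catch at the bottom (331,238). The nozzles are near (312,208), (326,216) and (340,207). Next I'll enlarge this area.

Run:
```python
import cv2
a=cv2.imread("pics/top0.png")[175:255,205:365]
cv2.imwrite("pics/z1.png",cv2.resize(a,None,fx=5,fy=5,interpolation=cv2.INTER_CUBIC))
```

```text
(no output)
```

View pics/z1.png

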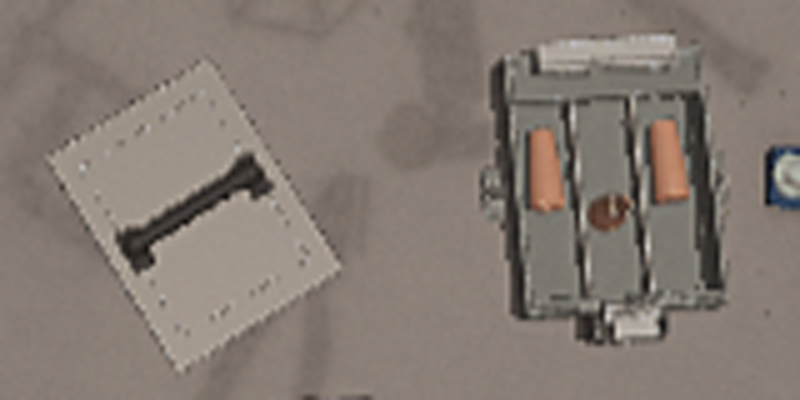

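The enlarged view (crop scale 5) has cover corners at (207,58), (342,268), (183,372) and (48,158). The box rim corners are around (507,58), (700,48), (722,300) and (525,312). The upright nozzle's top is at about (615,205) in the middle lane.

Run:
```python
from h import *
import pickle
c=pickle.load(open("top0.pkl","rb"))
f=lambda p:((p[0]+.5)/5-.5+205,(p[1]+.5)/5-.5+175)
def show(n,ps,z):
    P=[ray(c,f(p),z) for p in ps]
    print(n,[q[:2].round(1).tolist() for q in P]);return np.array(P)
C=show("cover",[(207,58),(342,268),(183,372),(48,158)],11)
print("cen",C.mean(0),[np.linalg.norm(C[i]-C[i-1]).round(1) for i in range(4)])
d=C[0]+C[3]-C[1]-C[2];print("yaw",np.arctan2(d[1],d[0]))
H=show("handle",[(125,242),(255,165)],41);print(H.mean(0))
B=show("box",[(510,58),(700,50),(722,298),(527,312)],32)
print("cen",B.mean(0),[np.linalg.norm(B[i]-B[i-1]).round(1) for i in range(4)])
d=B[0]+B[1]-B[3]-B[2];yw=np.arctan2(d[1],d[0]);print("yaw",yw)
show("ledge edge",[(512,102),(705,95)],32)
show("catch nose/top",[(612,308),(662,305)],45)
show("lip",[(540,45),(675,38),(677,60),(540,70)],44)
show("div",[(572,100),(585,298)],17);show("div2",[(632,97),(645,295)],17)
show("noz top",[(617,205)],43);show("noz foot",[(600,222)],3)
# brown/orange masks
im=np.array(c["color"]).astype(int);m=((im[...,0]-im[...,2])>35)&((im[...,0]-im[...,1])>15)
m[:175]=0;m[250:]=0;m[:,:305]=0;m[:,350:]=0
n,l,s,ce=cv2.connectedComponentsWithStats(m.astype(np.uint8))
for i in range(1,n):
  if s[i,4]>4:print(s[i],ce[i],ray(c,ce[i],12),ray(c,ce[i],43))
```

```text
cover [[543.6, -116.9], [440.2, -191.5], [383.5, -115.2], [486.7, -39.6]]
cen [ 463.52971769 -115.79233609   11.        ] [np.float64(96.0), np.float64(127.4), np.float64(95.1), np.float64(127.9)]
yaw 0.6286011529761093
handle [[443.0, -83.3], [485.0, -144.5]]
[ 463.97540283 -113.88892388   41.        ]
box [[548.7, -269.3], [558.8, -364.4], [435.0, -377.0], [422.1, -281.9]]
cen [ 491.16394452 -323.14183732   32.        ] [np.float64(127.3), np.float64(95.7), np.float64(124.5), np.float64(96.1)]
yaw 0.10041996695048708
ledge edge [[526.3, -271.0], [535.9, -367.3]]
catch nose/top [[425.4, -320.9], [428.4, -345.0]]
lip [[553.6, -282.3], [561.4, -349.2], [550.3, -350.4], [541.0, -282.7]]
div [[532.2, -303.4], [432.3, -312.6]]
div2 [[535.7, -333.7], [435.7, -342.4]]
noz top [[476.0, -322.5]]
noz foot [[472.8, -321.6]]
[335 199   8  17 101] [338.17821782 207.06930693] [ 504.10012505 -353.58910038   12.        ] [ 498.75684826 -347.01800121   43.        ]
[311 201   7  17  98] [313.59183673 209.17346939] [ 494.79188751 -291.58323149   12.        ] [ 489.72874118 -286.87819262   43.        ]
[323 214   8   7  34] [326.23529412 217.29411765] [ 476.10150428 -324.02195287   12.        ] [ 471.60084313 -318.34067399   43.        ]
```

Run:
```python
from h import *
import pickle
c=pickle.load(open("top0.pkl","rb"))
for n,p in dict(yelBL=(288,138),yelBR=(333,132),yelTR=(330,115),greenFL=(335,158),darkbarL=(330,160),darkbarR=(368,150),vL=(370,200),vBL=(369,290),vTop=(375,196),bolt=(363,210),tape=(400,178),edge=(415,290),screwtip=(332,98)).items():
    print(n,ray(c,p,0)[:2].round(),ray(c,p,60)[:2].round(),ray(c,p,100)[:2].round())
s=pickle.load(open("scene0.pkl","rb"))
a=cv2.cvtColor(np.array(s["color"]),cv2.COLOR_RGB2BGR)[130:330,240:460];b=cv2.cvtColor(np.array(c["color"]),cv2.COLOR_RGB2BGR)[90:310,280:430]
a=cv2.resize(a,(440,400),interpolation=3);b=cv2.resize(b,(300,440),interpolation=3)
o=np.zeros((440,740,3),np.uint8);o[:400,:440]=a;o[:,440:]=b;cv2.imwrite("pics/z2.png",o)
```

```text
yelBL [ 684. -220.] [ 663. -215.] [ 649. -212.]
yelBR [ 708. -339.] [ 686. -327.] [ 671. -319.]
yelTR [ 755. -330.] [ 731. -318.] [ 714. -311.]
greenFL [ 636. -345.] [ 618. -333.] [ 607. -325.]
darkbarL [ 630. -332.] [ 612. -321.] [ 601. -314.]
darkbarR [ 664. -432.] [ 644. -415.] [ 631. -403.]
vL [ 530. -437.] [ 518. -420.] [ 510. -408.]
vBL [ 304. -436.] [ 306. -418.] [ 306. -407.]
vTop [ 541. -450.] [ 529. -432.] [ 520. -420.]
bolt [ 503. -420.] [ 492. -403.] [ 486. -392.]
tape [ 593. -515.] [ 577. -493.] [ 567. -479.]
edge [ 311. -548.] [ 312. -525.] [ 313. -509.]
screwtip [ 805. -334.] [ 777. -323.] [ 759. -315.]
```

View pics/z2.png

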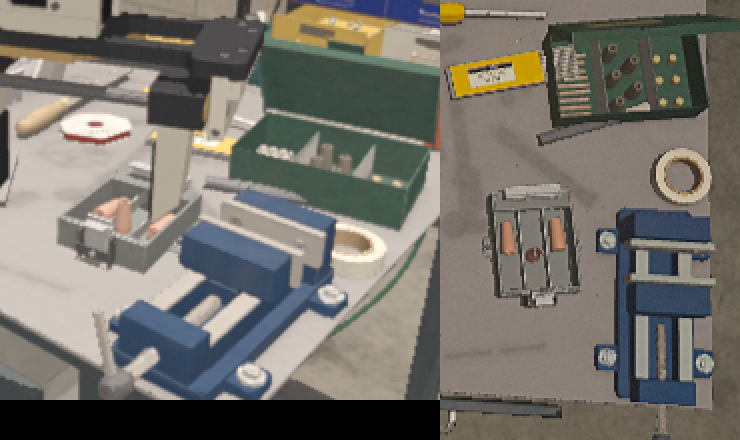

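Run:
```python
from h import *
import pickle
c=pickle.load(open("top0.pkl","rb"));s=pickle.load(open("scene0.pkl","rb"))
def tri(p,q):
    P=[np.array(k["K"])@np.c_[np.array(k["R"]),np.array(k["t"]).ravel()] for k in(c,s)]
    X=cv2.triangulatePoints(P[0],P[1],np.array(p,float),np.array(q,float)).ravel();X=X[:3]/X[3]
    print(X.round(1),proj(c,X).round(1)-p,proj(s,X).round(1)-q)
tri((375,212),(333,229));tri((375,231),(331,246))
# checks: catch top corner, keeper left top corner
tri((313,183),(310,212))
print(proj(s,(474,-322,43)),proj(s,(491-64.7,-323-6,45)),proj(s,(491,-323,32)))
```

```text
[ 473.7 -411.9   81.9] [-5.8  4.7] [ 8.3 -2.5]
[ 436.7 -423.8   63.8] [-3.   2.5] [ 4.5 -1.2]
[ 556.8 -284.4   38.6] [ 0.1 -0.1] [-0.2  0. ]
[301.53461027 229.36927808] [289.94356623 238.55597231] [306.61520975 231.21454232]
```

Add to h.py:
```python
BX=np.array([490.9,-322.8]);BY=0.093
def box(x,y): return BX+np.array([np.cos(BY)*x-np.sin(BY)*y,np.sin(BY)*x+np.cos(BY)*y])
def go(xy,gz,yaw):
    "shift in tool axes that brings the grasp point to xy, gz with tool yaw"
    o=bot.get_obs();p=o["tool_pos"];w=o["tcp_rot"][2];d=np.array(xy)-p[:2]
    t=(w-yaw+np.pi/2)%np.pi-np.pi/2
    print("row",round(d[0]*np.cos(w)+d[1]*np.sin(w),1),round(d[0]*np.sin(w)-d[1]*np.cos(w),1),round(p[2]-gz-159,1),round(t,3),"| f",o["contact_force"].round(1),"w",round(o["grip_width"],1),"t",o["time"],"q6",o["joint_positions"][5].round(2))
```

```text
(no output)
```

Request:
{"api": "shift_gripper", "payload": {"segments": [0,306,-63,60,0.267,0,306,-63,60,0.267,0,306,-63,60,0.267,0,306,-63,60,0.267,0,306,-63,60,0.267]}}

```text
time: 0.72
tool_pos: [441.3, -329.2, 346.2]
tcp_rot: [-3.142, 0.0, 0.093]
contact_force: [0.1, -0.9, 1.1]
grip_width: 46.4
finger_force: 0.0
```

```bash
python3 -c "
from h import *
go(box(-42,2),55,BY)"
```

```text
row 8.0 -3.8 132.2 -0.0 | f [ 0.1 -0.9  1.1] w 46.4 t 0.725 q6 0.7
```

Request:
{"api": "shift_gripper", "payload": {"segments": [0,8,-4,50,0,0,8,-4,100,0,0,8,-4,132,0,0,8,-4,132,0,0,8,-4,132,0]}}

```text
time: 1.35
tool_pos: [447.8, -326.2, 215.9]
tcp_rot: [3.14, -0.001, 0.093]
contact_force: [0.1, 0.4, 0.7]
grip_width: 0.6
finger_force: 0.0
```

```bash
python3 -c "
from h import *
c=bot.capture('scene');save(c,'s1');a=cv2.imread('pics/s1.png')[170:290,230:390];cv2.imwrite('pics/s1z.png',cv2.resize(a,None,fx=4,fy=4,interpolation=3))
go(box(-42,2),55,BY)"
```

```text
row 1.2 -1.5 2.4 -0.0 | f [0.7 0.4 0.1] w 0.4 t 1.4 q6 0.71
```

View pics/s1z.png

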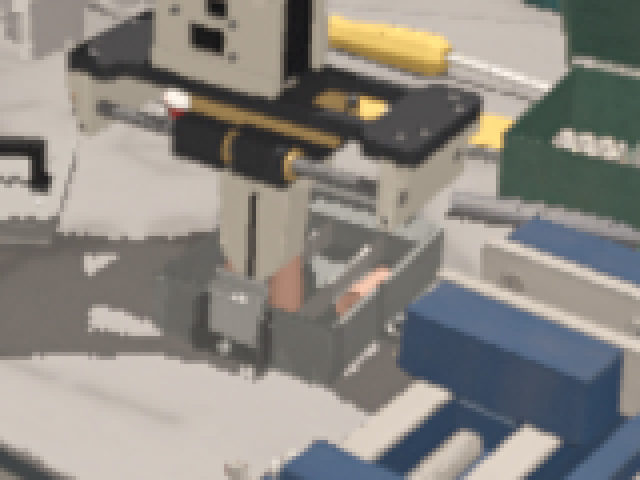

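The closed fingers stand just behind the catch (crop 245,270), and the upright nozzle is directly ahead of them at (285,280). I'll push it over towards the back.

Request:
{"api": "shift_gripper", "payload": {"segments": [0,20,-1,2,0,0,44,-1,2,0,0,44,-1,2,0,0,44,-1,-60,0,0,44,-1,-120,0]}}

```text
time: 2.02
tool_pos: [490.3, -320.8, 336.8]
tcp_rot: [-3.141, 0.001, 0.093]
contact_force: [0.5, -0.3, -0.0]
grip_width: 0.6
finger_force: 0.0
```

Request:
{"api": "shift_gripper", "payload": {"segments": [92,-40,-60,-10,0,92,-80,-120,-10,0,92,-80,-120,-10,0,92,-80,-120,-10,0]}}

```text
time: 2.52
tool_pos: [399.3, -208.0, 346.1]
tcp_rot: [3.14, -0.001, 0.093]
contact_force: [-0.2, 0.2, 0.8]
grip_width: 36.2
finger_force: 0.0
```

```bash
python3 -c "
from h import *
c=bot.capture('top');save(c,'t1');a=cv2.imread('pics/t1.png')[175:255,205:365];cv2.imwrite('pics/t1z.png',cv2.resize(a,None,fx=5,fy=5,interpolation=3))
go((463.6,-115),110,.62)"
```

```text
row 71.9 -87.6 76.9 -0.527 | f [ 0.8 -0.9  0.6] w 39.9 t 2.575 q6 0.83
```

View pics/t1z.png

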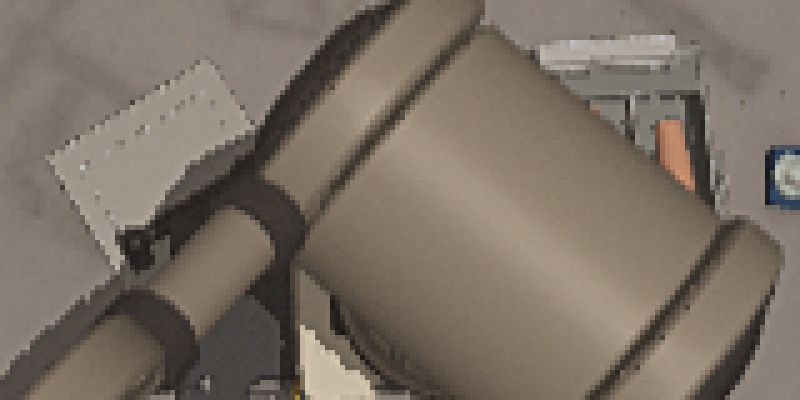

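The arm hides the box here, with only an orange patch at (595,110) visible in the middle lane. I'll move over the cover and check the nozzle numerically from the scene camera.

Request:
{"api": "shift_gripper", "payload": {"segments": [92,72,-88,0,-0.188,92,72,-88,40,-0.376,92,72,-88,77,-0.527,92,72,-88,77,-0.527,92,72,-88,77,-0.527]}}

```text
time: 3.2
tool_pos: [464.7, -115.5, 268.8]
tcp_rot: [3.14, -0.001, 0.616]
contact_force: [0.0, 0.2, 0.0]
grip_width: 89.2
finger_force: 0.0
```

Run:
```python
from h import *
go((463.6,-115),37,.62)
for k,z in(("scene",12),("top",12)):
    c=bot.capture(k);im=np.array(c["color"]).astype(int);m=((im[...,0]-im[...,2])>35)&((im[...,0]-im[...,1])>15)
    n,l,s,ce=cv2.connectedComponentsWithStats(m.astype(np.uint8))
    for i in range(1,n):
        w=ray(c,ce[i],z)[:2];v=(w-BX)@np.array([[np.cos(BY),-np.sin(BY)],[np.sin(BY),np.cos(BY)]])
        if s[i,4]>8 and abs(v).max()<90:print(k,s[i],ce[i].round(1),v.round(1))
    save(c,k+"2")
```

```text
row -0.6 -1.0 72.8 -0.004 | f [0.  0.2 0. ] w 89.2 t 3.2 q6 0.55
scene [286 229  28  14 211] [300.7 235.1] [ 9.8 18.9]
scene [315 237  13  12  54] [320.1 241.9] [  9.1 -27.9]
top [320 196   8  16  92] [323.1 204.1] [19.   5.8]
top [336 199   8  16 100] [339.2 207. ] [ 10.5 -34.6]
top [311 201   7  17  98] [313.6 209.2] [ 6.8 30.7]
```

Run:
```python
import cv2,numpy as np
a=cv2.imread("pics/top2.png")[178:250,295:360];b=cv2.imread("pics/scene2.png")[195:275,265:350]
a=cv2.resize(a,(390,432),interpolation=3);b=cv2.resize(b,(408,384),interpolation=3)
o=np.zeros((432,798,3),np.uint8);o[:,:390]=a;o[:384,390:]=b;cv2.imwrite("pics/z3.png",o)
```

```text
(no output)
```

View pics/z3.png

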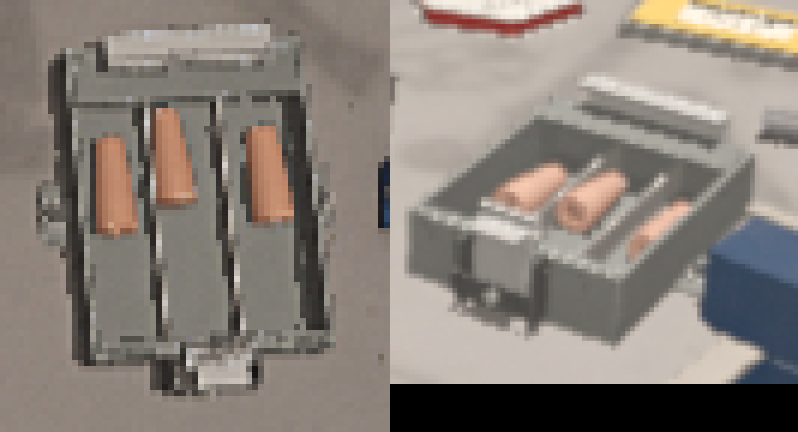

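All three nozzles now lie flat in their lanes, with the middle one at (175,155). Next I'll lower onto the handle ends, closing the fingers along the cover's y so the cover can pivot in the pads.

Request:
{"api": "shift_gripper", "payload": {"segments": [92,-0.5,-1,40,0,92,-0.5,-1,73,0,92,-0.5,-1,73,0,92,-0.5,-1,73,0]}}

```text
time: 3.8
tool_pos: [463.6, -114.4, 196.4]
tcp_rot: [3.139, -0.001, 0.619]
contact_force: [0.1, -0.8, 0.7]
grip_width: 91.9
finger_force: 0.0
```

Request:
{"api": "shift_gripper", "payload": {"segments": [60,0,0,0,0,60,0,0,0,0,60,0,0,0,0,60,0,0,0,0,60,0,0,0,0]}}

```text
time: 4.42
tool_pos: [463.2, -114.0, 195.8]
tcp_rot: [3.14, -0.001, 0.62]
contact_force: [-1.6, 0.9, 7.8]
grip_width: 76.0
finger_force: 30.0
```

```bash
python3 -c "
from h import *
go((463.6,-115),37,.62)"
```

```text
row -0.3 1.1 -0.2 -0.0 | f [-1.6  0.9  7.8] w 76.0 t 4.425 q6 0.55
```

Request:
{"api": "shift_gripper", "payload": {"segments": [60,0,0,-20,0,60,0,0,-55,0,60,0,0,-85,0,60,0,0,-85,0]}}

```text
time: 4.92
tool_pos: [463.4, -114.0, 281.7]
tcp_rot: [3.138, -0.002, 0.62]
contact_force: [0.3, 0.2, -2.3]
grip_width: 75.8
finger_force: 30.0
```

```bash
python3 -c "
from h import *
go(box(54,91),100,BY+np.pi/2)"
```

```text
row -6.5 134.5 22.7 -1.044 | f [ 0.3  0.2 -2.3] w 75.8 t 4.925 q6 0.55
```

Lifted (-2.3 N matches a 0.2 kg cover).

Request:
{"api": "shift_gripper", "payload": {"segments": [60,0,30,0,-0.188,60,-3,60,0,-0.376,60,-6.5,90,0,-0.564,60,-6.5,120,10,-0.752,60,-6.5,134.5,22,-0.94]}}

```text
time: 5.55
tool_pos: [536.0, -228.3, 255.9]
tcp_rot: [-3.14, -0.0, 1.563]
contact_force: [-0.8, 0.3, -1.4]
grip_width: 75.8
finger_force: 30.0
```

Request:
{"api": "shift_gripper", "payload": {"segments": [60,0,0,0,-0.104,60,0,0,0,-0.104,60,0,0,0,-0.104]}}

```text
time: 5.92
tool_pos: [535.6, -226.9, 257.1]
tcp_rot: [-3.141, -0.001, 1.659]
contact_force: [-1.0, 1.1, -1.1]
grip_width: 75.7
finger_force: 30.0
```

```bash
python3 -c "
from h import *
go(box(54,91),80,BY+np.pi/2)"
```

```text
row -0.4 0.6 18.1 -0.004 | f [-1.   1.1 -1.1] w 75.7 t 5.925 q6 -0.62
```

Request:
{"api": "shift_gripper", "payload": {"segments": [60,0,0,10,0,60,0,0,17,0,60,0,0,20,0,60,0,0,23,0,60,0,0,26,0]}}

```text
time: 6.55
tool_pos: [536.0, -226.9, 232.4]
tcp_rot: [3.141, 0.0, 1.661]
contact_force: [-0.9, 4.0, 3.9]
grip_width: 75.5
finger_force: 30.0
```

Request:
{"api": "shift_gripper", "payload": {"segments": [60,0,0,3,0,60,0,0,6,0,60,0,0,9,0,60,0,0,9,0]}}

```text
time: 7.05
tool_pos: [535.9, -226.9, 222.6]
tcp_rot: [3.141, -0.0, 1.661]
contact_force: [0.4, 3.6, 2.3]
grip_width: 75.6
finger_force: 30.0
```

Request:
{"api": "shift_gripper", "payload": {"segments": [60,0,0,3,0,60,0,0,4,0,60,0,0,4,0]}}

```text
time: 7.42
tool_pos: [535.8, -227.0, 218.6]
tcp_rot: [-3.142, -0.0, 1.661]
contact_force: [0.8, 4.6, 2.8]
grip_width: 75.7
finger_force: 30.0
```

Run:
```python
from h import *
go(box(54,91),59,BY+np.pi/2)
c=bot.capture("scene");save(c,"s4");t=bot.capture("top");save(t,"t4")
u=BY+np.pi/2;o=bot.get_obs()["tool_pos"];P=[]
for th in(0,15,20,25):
    a=np.radians(th);pts=[]
    for s,k in((-64,-49),(-64,49),(64,49),(64,-49)):
        h=s*np.cos(a)-30*np.sin(a);z=o[2]-159-s*np.sin(a)-30*np.cos(a)
        X=[o[0]+h*np.cos(u)-k*np.sin(u),o[1]+h*np.sin(u)+k*np.cos(u),z];pts.append(proj(c,X).round(0).tolist())
    print(th,pts)
a=cv2.imread("pics/s4.png")[150:280,200:360];cv2.imwrite("pics/s4z.png",cv2.resize(a,None,fx=4,fy=4,interpolation=3))
```

```text
row -0.2 0.4 0.6 -0.002 | f [0.8 4.6 2.8] w 75.7 t 7.425 q6 -0.62
0 [[319.0, 211.0], [296.0, 228.0], [248.0, 212.0], [272.0, 197.0]]
15 [[322.0, 204.0], [299.0, 221.0], [251.0, 219.0], [276.0, 204.0]]
20 [[322.0, 202.0], [299.0, 218.0], [253.0, 221.0], [277.0, 206.0]]
25 [[322.0, 200.0], [300.0, 216.0], [255.0, 223.0], [279.0, 208.0]]
```

View pics/s4z.png

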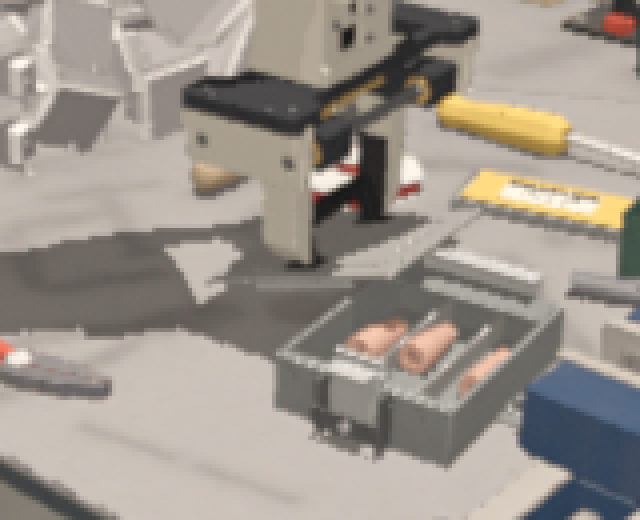

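The near edge of the cover runs from about (254,220) to (297,219) in full-image pixels. That matches the 20° prediction, so the cover is tilted about 19°, back end down. Next: lift, turn and carry it over the box.

Request:
{"api": "shift_gripper", "payload": {"segments": [60,5,0,-20,0,60,10,0,-50,0.1,60,10,0,-56,0.288,60,10,0,-56,0.476,60,10,0,-56,0.664]}}

```text
time: 8.15
tool_pos: [534.6, -217.8, 274.2]
tcp_rot: [-3.141, 0.001, 0.992]
contact_force: [0.6, 0.3, -1.4]
grip_width: 75.5
finger_force: 30.0
```

Request:
{"api": "shift_gripper", "payload": {"segments": [60,0,0,0,0.188,60,0,0,0,0.376,60,0,0,0,0.564,60,0,0,0,0.752,60,0,0,0,0.904]}}

```text
time: 8.78
tool_pos: [534.6, -217.8, 274.0]
tcp_rot: [3.141, 0.001, 0.089]
contact_force: [0.7, 0.2, -1.0]
grip_width: 75.8
finger_force: 30.0
```

```bash
python3 -c "
from h import *
go(box(-8,0),110,BY)"
```

```text
row -60.9 100.7 5.0 -0.004 | f [ 0.7  0.2 -1. ] w 75.8 t 8.775 q6 0.96
```

Request:
{"api": "shift_gripper", "payload": {"segments": [60,-20,30,0,-0.004,60,-40,65,0,-0.004,60,-61,100.7,5,-0.004,60,-61,100.7,5,-0.004,60,-61,100.7,5,-0.004]}}

```text
time: 9.4
tool_pos: [483.5, -323.3, 269.2]
tcp_rot: [-3.141, 0.001, 0.098]
contact_force: [-0.3, 0.6, -3.0]
grip_width: 75.6
finger_force: 30.0
```

```bash
python3 -c "
from h import *
go(box(-5,0),86,BY)"
```

```text
row 2.5 0.2 24.2 0.005 | f [-0.3  0.6 -3. ] w 75.6 t 9.4 q6 0.75
```

Request:
{"api": "shift_gripper", "payload": {"segments": [60,2.5,0,12,0.005,60,2.5,0,24,0.005,60,2.5,0,24,0.005,60,2.5,0,24,0.005]}}

```text
time: 9.9
tool_pos: [486.4, -322.7, 245.7]
tcp_rot: [3.142, -0.0, 0.094]
contact_force: [-0.3, 0.1, -2.2]
grip_width: 75.5
finger_force: 30.0
```

Run:
```python
from h import *
go(box(-5,0),82,BY)
c=bot.capture("scene");save(c,"s5");u=BY;o=bot.get_obs()["tool_pos"]
L=lambda X:((np.array(proj(c,X))-(220,160))*5).round(0).astype(int).tolist()
for th in(15,20,25):
    a=np.radians(th);pts=[]
    for s,k in((-64,-49),(-64,49),(64,49),(64,-49)):
        h=s*np.cos(a)-30*np.sin(a);z=o[2]-159-s*np.sin(a)-30*np.cos(a)
        pts.append(L([o[0]+h*np.cos(u)-k*np.sin(u),o[1]+h*np.sin(u)+k*np.cos(u),z]))
    print(th,pts)
print("lip front corners",[L([*box(52,y),48]) for y in(35,-35)],"back rim",[L([*box(65,y),32]) for y in(50,-50)],"front rim",[L([*box(-65,y),32]) for y in(50,-50)])
a=cv2.imread("pics/s5.png")[160:280,220:370];cv2.imwrite("pics/s5z.png",cv2.resize(a,None,fx=5,fy=5,interpolation=3))
```

```text
row -0.5 0.5 4.7 0.001 | f [-0.3  0.1 -2.2] w 75.5 t 9.9 q6 0.76
15 [[450, 372], [232, 299], [393, 260], [596, 322]]
20 [[450, 358], [231, 286], [387, 273], [591, 336]]
25 [[450, 344], [231, 272], [382, 285], [585, 349]]
lip front corners [[425, 254], [570, 297]] back rim [[409, 266], [614, 329]] front rim [[243, 384], [461, 462]]
```

View pics/s5z.png

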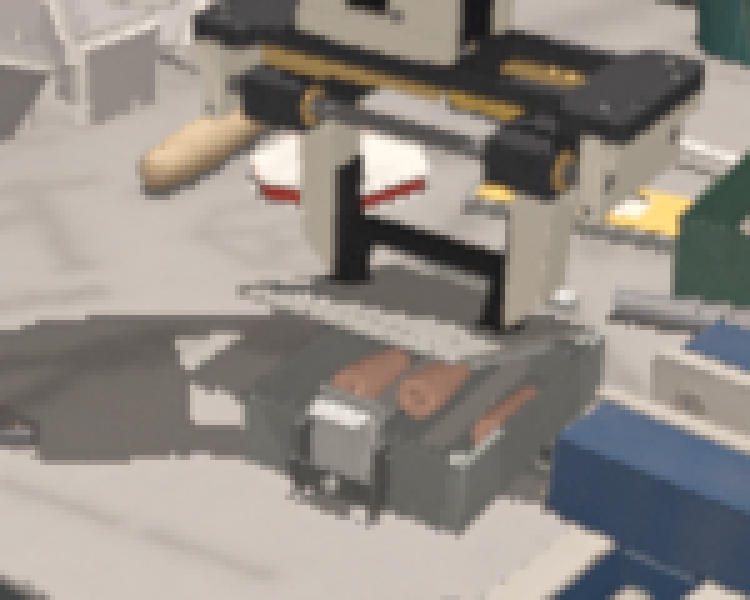

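The cover hangs tilted with its front edge at (240,290)–(465,355) in the crop, which is about 20° and perhaps 2 mm rearward of nominal. Now I'll lower it onto the back ledge.

Request:
{"api": "shift_gripper", "payload": {"segments": [60,-1.5,0.5,2,0,60,-1.5,0.5,3.5,0,60,-1.5,0.5,3.5,0]}}

```text
time: 10.32
tool_pos: [484.6, -323.6, 242.3]
tcp_rot: [3.142, 0.0, 0.094]
contact_force: [0.4, -0.2, -1.2]
grip_width: 75.5
finger_force: 30.0
```

Request:
{"api": "shift_gripper", "payload": {"segments": [60,0,0,1,0,60,0,0,1,0]}}

```text
time: 10.58
tool_pos: [484.7, -323.6, 241.3]
tcp_rot: [3.142, 0.0, 0.094]
contact_force: [0.5, 0.1, -1.3]
grip_width: 75.6
finger_force: 30.0
```

Request:
{"api": "shift_gripper", "payload": {"segments": [60,0,0,1,0,60,0,0,1,0]}}

```text
time: 10.82
tool_pos: [484.7, -323.6, 240.2]
tcp_rot: [-3.142, 0.0, 0.094]
contact_force: [-1.2, -0.2, -1.5]
grip_width: 75.2
finger_force: 30.0
```

Request:
{"api": "shift_gripper", "payload": {"segments": [60,0,0,1,0,60,0,0,1,0]}}

```text
time: 11.08
tool_pos: [484.7, -323.6, 239.2]
tcp_rot: [-3.142, 0.0, 0.094]
contact_force: [-0.4, 0.2, -1.4]
grip_width: 76.0
finger_force: 30.0
```

Request:
{"api": "shift_gripper", "payload": {"segments": [60,0,0,1,0,60,0,0,1,0]}}

```text
time: 11.32
tool_pos: [484.7, -323.6, 238.5]
tcp_rot: [3.141, -0.0, 0.094]
contact_force: [-1.0, 0.3, 0.2]
grip_width: 75.8
finger_force: 30.0
```

Request:
{"api": "shift_gripper", "payload": {"segments": [60,0,0,1,0,60,0,0,1,0]}}

```text
time: 11.58
tool_pos: [484.6, -323.6, 237.9]
tcp_rot: [3.141, -0.0, 0.094]
contact_force: [-2.6, 0.5, 4.4]
grip_width: 75.8
finger_force: 30.0
```

Request:
{"api": "shift_gripper", "payload": {"segments": [60,4,0,-0.5,0,60,8,0,-0.5,0,60,11,0,-0.5,0,60,11,0,-0.5,0]}}

```text
time: 12.08
tool_pos: [496.1, -322.6, 237.9]
tcp_rot: [3.141, -0.001, 0.094]
contact_force: [-0.5, -0.7, 3.2]
grip_width: 75.4
finger_force: 30.0
```

Request:
{"api": "shift_gripper", "payload": {"segments": [60,2,0,0,0,60,4,0,0,0,60,4,0,0,0]}}

```text
time: 12.45
tool_pos: [499.3, -322.3, 238.0]
tcp_rot: [3.142, 0.001, 0.094]
contact_force: [-5.2, -0.0, 6.0]
grip_width: 75.6
finger_force: 30.0
```

Request:
{"api": "shift_gripper", "payload": {"segments": [60,1,0,0,0,60,2,0,0,0,60,2,0,0,0]}}

```text
time: 12.82
tool_pos: [500.2, -322.3, 238.1]
tcp_rot: [-3.141, 0.004, 0.094]
contact_force: [-12.0, -1.7, 10.9]
grip_width: 75.9
finger_force: 30.0
```

Resistance at the stop, as expected. Now I'll swing the front down about the back edge.

Request:
{"api": "shift_gripper", "payload": {"segments": [60,-2,0,1.7,0,60,-3.5,0,3.5,0,60,-5,0,5,0,60,-6.2,0,6.7,0,60,-6.2,0,6.7,0]}}

```text
time: 13.45
tool_pos: [495.5, -322.6, 231.0]
tcp_rot: [3.141, 0.0, 0.094]
contact_force: [-2.8, -1.1, 4.0]
grip_width: 75.9
finger_force: 30.0
```

Request:
{"api": "shift_gripper", "payload": {"segments": [60,-1,0,1.8,0,60,-2,0,3.6,0,60,-2.8,0,5,0,60,-2.8,0,5,0]}}

```text
time: 13.95
tool_pos: [493.1, -322.7, 226.8]
tcp_rot: [3.141, -0.002, 0.094]
contact_force: [-2.6, 0.3, 7.4]
grip_width: 75.6
finger_force: 30.0
```

Request:
{"api": "shift_gripper", "payload": {"segments": [60,-1,0,1,0,60,-1.5,0,2,0,60,-1.5,0,2,0]}}

```text
time: 14.32
tool_pos: [492.3, -322.7, 225.9]
tcp_rot: [3.14, -0.004, 0.094]
contact_force: [0.2, 3.6, 13.9]
grip_width: 75.6
finger_force: 30.0
```

Request:
{"api": "shift_gripper", "payload": {"segments": [60,-0.5,0,1,0,60,-0.5,0,1,0]}}

```text
time: 14.58
tool_pos: [491.9, -322.7, 225.3]
tcp_rot: [3.139, -0.005, 0.094]
contact_force: [0.1, 3.6, 16.7]
grip_width: 75.5
finger_force: 30.0
```

Request:
{"api": "shift_gripper", "payload": {"segments": [60,-0.3,0,1,0,60,-0.3,0,1,0]}}

```text
time: 14.82
tool_pos: [491.6, -322.8, 224.5]
tcp_rot: [3.139, -0.005, 0.094]
contact_force: [0.2, 3.8, 17.7]
grip_width: 75.3
finger_force: 30.0
```

Request:
{"api": "shift_gripper", "payload": {"segments": [60,-0.3,-0.6,1,0,60,-0.3,-0.6,1,0]}}

```text
time: 15.08
tool_pos: [491.4, -322.5, 223.9]
tcp_rot: [3.138, -0.005, 0.094]
contact_force: [-1.8, 3.5, 19.7]
grip_width: 75.7
finger_force: 30.0
```

Request:
{"api": "shift_gripper", "payload": {"segments": [60,-0.2,-0.3,1,0,60,-0.2,-0.3,1,0]}}

```text
time: 15.32
tool_pos: [491.2, -322.4, 223.2]
tcp_rot: [3.138, -0.005, 0.094]
contact_force: [-0.3, 2.6, 21.7]
grip_width: 75.5
finger_force: 30.0
```

Request:
{"api": "shift_gripper", "payload": {"segments": [60,0,0,1,0,60,0,0,1,0]}}

```text
time: 15.58
tool_pos: [490.8, -322.6, 220.5]
tcp_rot: [3.138, -0.004, 0.094]
contact_force: [0.1, -1.0, 8.6]
grip_width: 75.3
finger_force: 30.0
```

The force fell from 21.7 to 8.6 N as the tool reached seated height, so the catch has snapped. I'll make a short confirming press, then release and retreat.

Request:
{"api": "shift_gripper", "payload": {"segments": [60,0,0,0.7,0,60,0,0,0.7,0]}}

```text
time: 15.82
tool_pos: [490.4, -322.6, 219.1]
tcp_rot: [3.139, -0.002, 0.094]
contact_force: [-0.1, -0.5, 5.8]
grip_width: 75.6
finger_force: 30.0
```

Request:
{"api": "shift_gripper", "payload": {"segments": [60,0,0,-0.7,0,92,0,0,-1,0,92,0,0,-1,0,92,0,0,-1,0]}}

```text
time: 16.32
tool_pos: [489.7, -321.9, 219.0]
tcp_rot: [-3.141, 0.001, 0.094]
contact_force: [0.5, -0.3, -0.2]
grip_width: 91.5
finger_force: 0.0
```

Request:
{"api": "shift_gripper", "payload": {"segments": [92,0,0,-30,0,92,0,0,-80,0,92,0,0,-130,0,92,-50,-60,-150,0,92,-100,-100,-150,0]}}

```text
time: 16.95
tool_pos: [395.4, -242.0, 369.3]
tcp_rot: [3.14, -0.002, 0.094]
contact_force: [-0.0, -0.9, 0.3]
grip_width: 92.1
finger_force: 0.0
```

Request:
{"api": "shift_gripper", "payload": {"segments": [92,-50,-60,0,0,92,-100,-120,0,0,92,-120,-160,0,0,92,-120,-160,0,0]}}

```text
time: 17.45
tool_pos: [259.5, -92.6, 368.1]
tcp_rot: [-3.141, 0.001, 0.095]
contact_force: [0.5, -0.3, 0.4]
grip_width: 91.7
finger_force: 0.0
```

Run:
```python
from h import *
t=bot.capture("top");save(t,"t6");c=bot.capture("scene");save(c,"s6")
L=lambda X:((np.array(proj(c,X))-(265,185))*5).round(0).astype(int).tolist()
print("seated top corners scene",[L([*box(x,y),36]) for x,y in((-64,-49),(-64,49),(64,49),(64,-49))],"nose",L([*box(-60.5,0),37]))
a=cv2.imread("pics/t6.png")[178:250,295:360];b=cv2.imread("pics/s6.png")[185:273,265:347]
a=cv2.resize(a,(390,432),interpolation=3);b=cv2.resize(b,(410,440),interpolation=3)
o=np.zeros((440,800,3),np.uint8);o[:432,:390]=a;o[:,390:]=b;cv2.imwrite("pics/z6.png",o)
```

```text
seated top corners scene [[235, 326], [22, 250], [185, 135], [386, 196]] nose [130, 281]
```

View pics/z6.png

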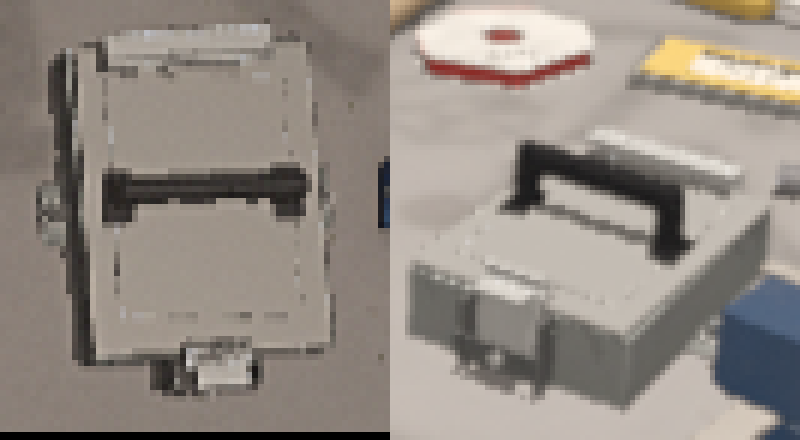

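The cover lies flat: its front corners at (410,262) and (620,332) fall slightly below the seated prediction. The keeper overlaps its back end, and the catch is back at its rest position at (222,370), over the cover's front edge. Handing in.

```bash
python3 -c "
from plant import bot
print(bot.close_job())"
```

```text
the job is handed in; nothing more can be done
None
```

I tipped the nozzle flat in its lane, fitted the cover under the keeper and pressed it until the catch snapped, then handed the job in at about 17.5 s; the last images show the cover level and locked, but no verdict came back.

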